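# Clear the valet box lid and hold it up

## Robot

A 6-joint arm with a two-finger parallel gripper is mounted at the origin on the work surface. World frame = base frame: x ahead of the robot, y to its left, z up, the work surface at z = 0. Lengths are in mm, angles in rad, forces in N, time in s.
With the tool pointing down it reaches from about 350 to 975 mm from the base axis. Payload 7.1 kg.
Tool frame: the origin (TCP) lies midway between the tips of the shut fingers; the grasp point (between the pads) lies 19 mm behind it; z points along the fingers, y is the line along which they close (so a half turn about z gives the same grasp; the last joint's range is limited). The gripper opens to 88 mm and grips with 3 to 60 N. Pads are 20 mm wide; open, the fingers measure 115 mm over their backs; the gripper's body (75 mm by 178 mm) begins 61 mm behind the grasp point.
Start: joints at [1.197, 0.423, 1.63, -0, 1.089, -0.019], TCP at [217.095, 586.067, 195.775] pointing down, gripper open.
Joint ranges: [-3, 3], [-0.9, 2.11], [0.09, 2.58], [-1.31, 4.45], [0.11, 2.69], [-2.54, 2.54]. Speed limits (rad/s): [2.39, 2.39, 3.01, 3.14, 3.14, 3.14].

## Interface

Orientations are given as a rotation vector (axis times angle).
In Python, from workcell import status, eyes, ticket gives the robot as it stands.
- The arm moves only by the shell command python3 -m jog 'ROWS' [OPENING]. ROWS is a JSON list of rows, 1 to 5 of them, each of 6 numbers: dx, dy, dz in mm, then a rotation vector rx, ry, rz in rad; each row shifts and turns the commanded pose from where the row before left it, along the tool's axes as they then stand; what a row does not reach is not made up. A row lasts 1/12 s, in which the tool goes at most 41.7 mm and 0.125 rad, less where a joint would pass 70% of its speed; a pose out of reach is approached as far as the arm can. OPENING is the finger opening in mm, set as the command begins (- or left out keeps the last). The fingers move at their own pace and stop on an object; the grip force is fixed at half the most. Time passes only in rows, so rows that do not move let the fingers close. It prints the time, the measured TCP pose, the force, the opening and the grip force at its end.
- status.get_obs(): the state, without advancing time (a new reading comes with each control period).
- eyes.get_image(name): name is "side" or "top"; returns a dict with "img" (480x640x3 uint8, red, green, blue), "range_z" (480x640 float32, mm along the optical axis (not along the pixel's ray), 0 where there is no reading), "fx", "fy", "cx", "cy" (pixels), "R" (3x3) and "t" (3): a world point X has camera coordinates R X + t. Camera axes: x right, y down, z forward; pixel columns grow to the right and rows downward; lengths in mm; the calibration is good to about 2 mm. A picture is of the moment at which its call begins.
- ticket.close_job(): hands the job in; it is judged then, once.
The state is a dict: "t": time; "qpos": joint angles; "qvel": joint speeds; "joint_torque": joint torques, N m; "ee_pos": TCP position; "orientation": TCP orientation; "ft_force": force on the tool from outside, world axes, zero at the start; "moment": the same for the moment, N m; "width": finger opening in mm; "grasp_force": force on a finger pad.
Only numpy, scipy, OpenCV 4.12 (cv2) and the standard library are available. Lean on these libraries where they do the work, as an engineer would, in place of code of your own. Each camera call takes 0.05 s, during which the arm holds its last target. There are 200 camera calls.

## Task

A scent stone has broken on the lid of the black valet box. With the upright cedar block, brush all three bits off the end of the lid into the square white dish tucked under that end, then put the block down on the dresser top. Then lift the lid straight up off the box, finish still holding it level and still about 10 cm above the box so that I can choose my cufflinks, and leave the dish, the bottles, the glasses case and the watch undisturbed.

Things in the scene. Friction and masses are not known exactly. Their poses are not given: they have to be found in the camera images.
- valet_box: black plastic box, 58 (x) x 170 (y) x 60 mm high, fixed to the dresser, open on top under its lid; origin at the centre of its underside, its y along its length, z up; turned up to 20 degrees. A ring drawer stands up to 40 mm out of its -x face, no higher than 28 mm
- lid: black plastic lift-off lid, slab 66 (x) x 200 (y) x 20 mm with a rim 4 mm wide, 6 mm high on each long side, ends open; no handle: grip across its 66 mm width; origin at the centre of the slab's underside, at height 60 mm when seated (top at 80, rims 86); axes as the box's. It overhangs the box 4 mm at the sides, 15 mm at both ends; a 6 mm lip below seats it with 2 mm play. 0.16 kg, loose
- block: cedar block, 24 (its x, thickness) x 50 (its y, width) x 55 mm high, standing upright loose on the dresser to the robot's right; origin at the centre of its underside; about 70 g. It fits between the lid's rims (58 mm apart) with 4 mm to spare each side
- dish: white ceramic square dish, 110 x 110 x 18 mm high, walls 4 mm, loose, about 0.45 kg; origin at the centre of its underside, sides parallel to the box's. It stands at one end of the box (either end: +y or -y of the box), its centre about 145 mm from the box's centre, its near edge under the lid's overhang
- glasses_case: dark blue glasses case, 130 x 60 x 30 mm high, lying at the other end of the box from the dish, centre about 145 mm from the box's centre; origin at the centre of its underside; leave alone
- watch: steel wristwatch standing on its bracelet's edge, 65 mm across, 27 mm high; origin at the centre of its underside, left of the box; leave alone
- chip_a: one of three alike off-white bits of a broken scent stone, 22 (its x) x 17 (its y) x 12 mm high, 11 g, lying loose on the lid at the start; origin at the centre of its underside as it first lies
- chip_b: one of three alike off-white bits of a broken scent stone, 22 (its x) x 17 (its y) x 12 mm high, 11 g, lying loose on the lid at the start; origin at the centre of its underside as it first lies
- chip_c: one of three alike off-white bits of a broken scent stone, 22 (its x) x 17 (its y) x 12 mm high, 11 g, lying loose on the lid at the start; origin at the centre of its underside as it first lies
- bottle_1: clear glass cologne bottle with black cap, 36 x 46 x 85 mm high, in a long low white ceramic tray (400 x 90 x 16 mm) at the far side of the dresser, number 1 of 5 from short to tall; origin at the centre of its underside; leave alone
- bottle_2: grey glass cologne bottle with black cap, 36 x 54 x 99 mm high, in a long low white ceramic tray (400 x 90 x 16 mm) at the far side of the dresser, number 2 of 5 from short to tall; origin at the centre of its underside; leave alone
- bottle_3: bottle-green glass cologne bottle with black cap, 40 x 50 x 117 mm high, in a long low white ceramic tray (400 x 90 x 16 mm) at the far side of the dresser, number 3 of 5 from short to tall; origin at the centre of its underside; leave alone
- bottle_4: clear glass cologne bottle with black cap, 42 x 56 x 133 mm high, in a long low white ceramic tray (400 x 90 x 16 mm) at the far side of the dresser, number 4 of 5 from short to tall; origin at the centre of its underside; leave alone
- bottle_5: grey glass cologne bottle with black cap, 44 x 60 x 151 mm high, in a long low white ceramic tray (400 x 90 x 16 mm) at the far side of the dresser, number 5 of 5 from short to tall; origin at the centre of its underside; leave alone

How it is judged:
By the outcome, as a careful person would: the job done as asked, in the order asked, and still so for the second after the job is handed in, while the arm keeps its last pose, push and grip.
It also fails if it takes over 70 s, if anything falls off the work surface, if the arm or the gripper's body presses on something with over 40 N, if the wrist force passes 120 N, or if a joint passes its speed limit or range.

## Working session

There is one attempt and no reset: what is moved stays moved. The work goes in short steps, Python scripts to look and compute and a shell command to move; the robot and the scene stay as the last step left them, time stands still between calls to the robot, and variables do not carry over. Pictures are saved under pics/ and viewed, at most 10 in all, crops included, and the job is handed in when it is done.

```bash
ls; mkdir -p pics; python3 - <<'E'
from workcell import status, eyes
import cv2, numpy as np
o=status.get_obs(); print({k:np.round(v,3) for k,v in o.items()})
for n in("top","side"):
    d=eyes.get_image(n); cv2.imwrite(f"pics/{n}0.png",d["img"][:,:,::-1]); np.savez(f"pics/{n}0.npz",**d)
    print(n,d["fx"],d["cx"],d["cy"],np.round(d["R"],3).tolist(),np.round(d["t"],1))
E
```

```text
pics
{'t': np.float64(0.0), 'qpos': array([ 1.197,  0.424,  1.631,  0.   ,  1.089, -0.019]), 'qvel': array([-0.   , -0.001,  0.001,  0.001, -0.   ,  0.001]), 'joint_torque': array([ 2.0000e-03, -5.4465e+01, -2.7365e+01,  6.5000e-02,  2.3000e-02,
       -0.0000e+00]), 'ee_pos': array([216.877, 585.544, 195.008]), 'orientation': array([-5.540e-01, -3.092e+00,  2.000e-03]), 'ft_force': array([-0.795, -0.682, -0.875]), 'moment': array([ 0.001, -0.032, -0.007]), 'grasp_force': np.float64(0.0), 'width': np.float64(87.544)}
top 600.7588872152375 314.4782171867495 241.11025089073217 [[-0.003, -1.0, 0.009], [-0.984, 0.002, -0.18], [0.18, -0.009, -0.984]] [  13.7  559.8 1495.6]
side 588.8300266066351 326.4628646300013 234.76686615043758 [[0.984, -0.179, 0.023], [-0.074, -0.519, -0.852], [0.164, 0.836, -0.523]] [-550.9  145.  1208.5]
```

View pics/top0.png

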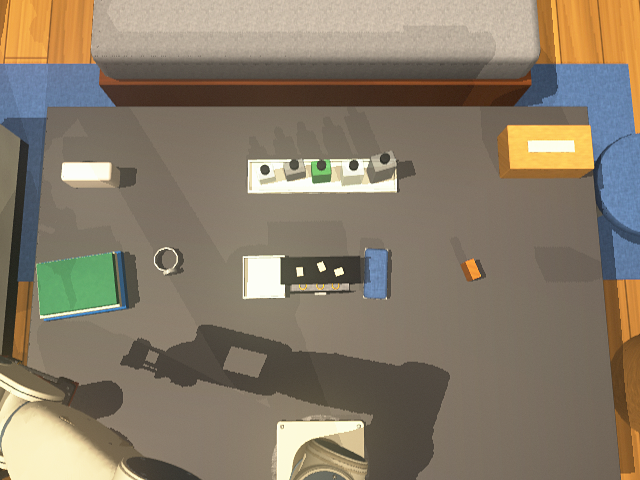

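View pics/side0.png

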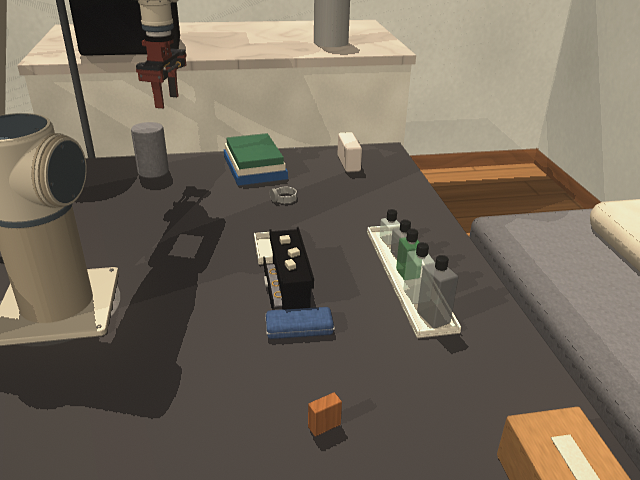

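The top view shows the dish at the box's left (+y) end (264,277), chips at (299,271), (321,266) and (339,271), the glasses case at (376,273) and the block at (473,269). The side view agrees with this. Next I'll measure using depth and colour.

```bash
cat > h.py <<'E'
import numpy as np, cv2
from workcell import status, eyes
from scipy.spatial.transform import Rotation as Ro
def cloud(d):
    v,u=np.mgrid[0:480,0:640]; z=d["range_z"].astype(float)
    C=np.stack([(u-d["cx"])/d["fx"]*z,(v-d["cy"])/d["fy"]*z,z],-1)
    W=(C-d["t"])@d["R"]; W[z==0]=np.nan
    return W
def rect(P):
    c,s,a=cv2.minAreaRect(P[:,:2].astype(np.float32)); return np.round(c,1),np.round(s,1),round(a,1)
E
python3 - <<'E'
from h import *
for n in("top","side"):
    d=dict(np.load(f"pics/{n}0.npz")); W=cloud(d); img=d["img"]; hsv=cv2.cvtColor(img,cv2.COLOR_RGB2HSV)
    z=W[...,2]; x=W[...,0]; y=W[...,1]
    roi=(x>350)&(x<750)&(y>-420)&(y<350)
    print(n,"table z",np.nanmedian(z[(x>300)&(x<420)&(y>-300)&(y<-150)]))
    H,S,V=cv2.split(hsv)
    def rep(name,m):
        m=m&roi; P=W[m]; 
        if len(P)>10: print(name,len(P),rect(P),np.round(np.median(P,0),1), np.round(np.percentile(P[:,2],[2,98]),1))
    rep("block top",(H>5)&(H<20)&(S>120)&(z>48)&(y<-200))
    rep("lid all",(z>70)&(z<105)&(y>-130)&(y<130)&(x<620)&(V<90))
    rep("dish",(V>170)&(S<60)&(z<30)&(z>8)&(y>60)&(y<220)&(x<620))
    rep("case",(H>100)&(H<125)&(S>90)&(z>22)&(x<620))
    rep("low -x",(z>12)&(z<32)&(y>-90)&(y<60)&(x<480))
    m=((V>140)&(S<80)&(z>83)&(z<110)&(y>-110)&(y<120)&(x<600)&roi).astype(np.uint8)
    k,l,st,c=cv2.connectedComponentsWithStats(m)
    for i in range(1,k):
        if st[i,4]>5: print("chip",c[i],st[i,4],rect(W[l==i]),np.round(np.median(W[l==i],0),1))
d=np.load("pics/top0.npz"); a=d["img"][240:310,230:400]; cv2.imwrite("pics/crop0.png",cv2.resize(a,None,fx=4.6,fy=4.6,interpolation=2)[:,:,::-1])
E
```

```text
top table z 0.744873594533733
block top 186 (array([ 486. , -390.4]), array([49.7, 25.9]), 21.5) [ 485.6 -390.2   55.5] [49.2 62.7]
lid all 1892 (array([480.7,  -2.1]), array([ 67.5, 198. ]), 0.6) [480.7  -0.9  81.5] [73.9 90.5]
dish 435 (array([473. , 130.3]), array([110.3, 138.3]), 1.8) [466.8 143.9  11.3] [ 8.1 24. ]
case 883 (array([ 480.4, -145.4]), array([ 58. , 126.3]), 86.8) [ 476.6 -148.1   30.6] [23.4 37.9]
low -x 186 (array([438.8, -12.7]), array([ 27.9, 145.9]), 2.1) [433.2  -7.   20.9] [12.2 31.6]
chip [321.         266.37735849] 53 (array([489.6,  -3. ]), array([23. , 14.8]), 23.0) [488.5  -3.3  92.5]
chip [299.38 271.36] 50 (array([476.8,  51.3]), array([20.3, 15. ]), 0.9) [476.2  51.3  93.3]
chip [338.56140351 271.42105263] 57 (array([476.3, -46.6]), array([18.5, 20.6]), 20.9) [475.6 -47.8  92.7]
side table z 0.9599269729055498
block top 450 (array([ 484.7, -392.2]), array([50.7, 25.5]), 21.3) [ 483.9 -394.7   55.2] [48.8 58.1]
lid all 1611 (array([479.8,  -0.7]), array([ 67.2, 209.9]), 0.7) [480.4 -26.3  81.2] [71.8 88.6]
dish 91 (array([431.5, 144.7]), array([116.7,  34.6]), 88.2) [429.5 142.4  18. ] [ 8.3 21.9]
case 1321 (array([483.4, -49.1]), array([260.2, 127.4]), 86.6) [ 476.  -155.5   30.4] [23.2 33.9]
low -x 264 (array([438.3, -18.1]), array([ 47.9, 155.5]), 14.1) [432.3 -60.4  24. ] [12.3 31.4]
chip [284.53448276 238.27586207] 58 (array([474.2,  49.4]), array([18.5, 19.6]), 83.7) [474.5  46.1  92.4]
chip [293.32786885 250.8852459 ] 61 (array([487.1,  -5.3]), array([23. , 16.6]), 19.8) [485.8  -6.7  92.3]
chip [289.8125  263.03125] 64 (array([473.1, -48.5]), array([17.1, 22.1]), 24.3) [472.5 -49.7  92.1]
```

View pics/crop0.png

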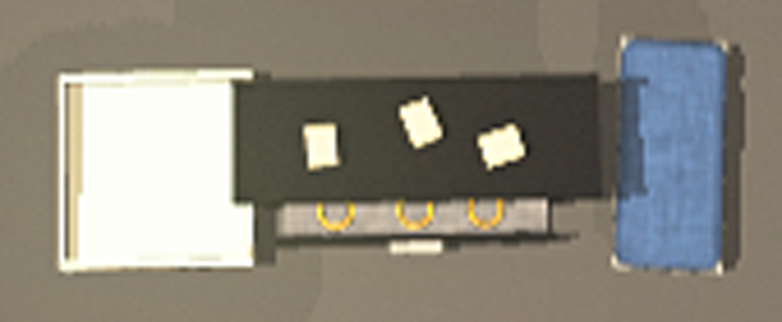

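The crop shows the lid running (237,80)–(598,200), the three chips between its rims, and the dish tucked under the left end. Both views agree to about 3 mm. I'll square the tool to the box, then travel to above the block.

```bash
r='[0,0,0,0,0,0.121]'
python3 -m jog '[[0,0,0,0,0,0.121],[0,0,0,0,0,0.121],[0,0,0,0,0,0.121],[0,0,0,0,0,0.121],[0,0,0,0,0,0.121]]' 88
python3 -m jog '[[0,0,0,0,0,0.121],[0,0,0,0,0,0.121],[0,0,0,0,0,0.121],[0,0,0,0,0,0.121],[0,0,0,0,0,0.121]]'
python3 -m jog '[[0,38,0,0,0,0],[0,38,0,0,0,0],[0,38,0,0,0,0],[0,38,0,0,0,0],[0,38,0,0,0,0]]'
python3 -m jog '[[0,38,0,0,0,0],[0,38,0,0,0,0],[0,0,0,0,0,0]]'
cat >> h.py <<'E'
def plan(p,ang=None):
    o=status.get_obs(); R=Ro.from_rotvec(o["orientation"]).as_matrix()
    a=np.degrees(np.arctan2(R[1,1],R[0,1]))
    print("t",round(float(o["t"]),2),"pos",np.round(o["ee_pos"],1),"yang %.2f"%a,"zaxis",np.round(R[:,2],4),"w %.1f"%o["width"],"F",np.round(o["ft_force"],1))
    print(" tool move",np.round(R.T@(np.array(p)-o["ee_pos"]),1), "" if ang is None else "rz %.4f"%np.radians((a-ang+90)%180-90))
def edgefit(P,ax,n=20,hi=True):
    # line through the extreme points along axis ax, binned along the other; returns slope, value at 0
    o=1-ax; b=np.linspace(np.percentile(P[:,o],6),np.percentile(P[:,o],94),n+1); X=[];Y=[]
    for i in range(n):
        q=P[(P[:,o]>=b[i])&(P[:,o]<b[i+1])]
        if len(q): X.append((b[i]+b[i+1])/2); Y.append(np.percentile(q[:,ax],97 if hi else 3))
    return np.polyfit(X,Y,1)
E
python3 - <<'E'
from h import *
plan([485.5,-391,195],1)
for n in("top","side"):
    d=dict(np.load(f"pics/{n}0.npz")); W=cloud(d); x,y,z=np.moveaxis(W,-1,0); V=d["img"].max(2)
    m=(z>72)&(z<105)&(y>-130)&(y<130)&(x<620)&(x>400); P=W[m]
    for ax in(0,1):
        f=[edgefit(P,ax,20 if ax==0 else 8,hi) for hi in(0,1)]; print(n,ax,[np.round([np.degrees(q[0]),q[1]],2) for q in f])
E
```

```text
t: 0.52
ee_pos: [217.0, 585.7, 195.3]
orientation: [1.459, 2.782, -0.001]
ft_force: [-0.4, 1.0, 0.1]
width: 87.8
grasp_force: 0.0
t: 0.93
ee_pos: [217.0, 585.7, 195.3]
orientation: [2.221, 2.221, -0.001]
ft_force: [0.0, 0.5, -0.6]
width: 87.9
grasp_force: 0.0
t: 1.35
ee_pos: [408.6, 586.8, 195.3]
orientation: [2.214, 2.228, -0.001]
ft_force: [0.9, 0.7, -0.7]
width: 88.0
grasp_force: 0.0
t: 1.6
ee_pos: [489.6, 586.2, 194.8]
orientation: [2.219, 2.222, 0.003]
ft_force: [-1.2, -0.4, -0.8]
width: 88.1
grasp_force: 0.0
t 1.6 pos [489.6 586.2 194.8] yang 0.09 zaxis [ 0.0023  0.     -1.    ] w 88.1 F [-1.2 -0.4 -0.8]
 tool move [-9.772e+02 -5.600e+00 -2.000e-01] rz -0.0159
top 0 [array([ -0.94, 448.83]), array([ -0.81, 511.85])]
top 1 [array([   2.65, -116.83]), array([ 3.97, 59.38])]
side 0 [array([ -0.69, 447.52]), array([ -0.96, 510.09])]
side 1 [array([ 6.0000e-02, -1.0107e+02]), array([ 2.88, 66.94])]
```

```bash
python3 -m jog '[[-40.7,0,0,0,0,0],[-40.7,0,0,0,0,0],[-40.7,0,0,0,0,0],[-40.7,0,0,0,0,0],[-40.7,0,0,0,0,0]]' >/dev/null
python3 -m jog '[[-40.7,0,0,0,0,0],[-40.7,0,0,0,0,0],[-40.7,0,0,0,0,0],[-40.7,0,0,0,0,0],[-40.7,0,0,0,0,0]]' >/dev/null
python3 -m jog '[[-40.7,0,0,0,0,0],[-40.7,0,0,0,0,0],[-40.7,0,0,0,0,0],[-40.7,0,0,0,0,0],[-40.7,0,0,0,0,0]]' >/dev/null
python3 -m jog '[[-40.7,0,0,0,0,0],[-40.7,0,0,0,0,0],[-40.7,0,0,0,0,0],[-40.7,0,0,0,0,0],[-40.7,0,0,0,0,0]]' >/dev/null
python3 -m jog '[[-40.7,0,0,0,0,0],[-40.7,0,0,0,0,0],[-40.7,0,0,0,0,0],[-40.7,0,0,0,0,0],[0,0,0,0,0,-0.124]]' >/dev/null
python3 -m jog '[[0,0,0,0,0,-0.124],[0,0,0,0,0,-0.124],[0,0,0,0,0,0],[0,0,0,0,0,0]]'
python3 -c "
from h import *
plan([485.5,-391,26],21.4)"
```

```text
t: 4.02
ee_pos: [488.7, -388.7, 195.4]
orientation: [-1.769, -2.595, -0.0]
ft_force: [-0.7, -0.1, 0.7]
width: 87.6
grasp_force: 0.0
t 4.02 pos [ 488.7 -388.7  195.4] yang 21.45 zaxis [-6.e-04  6.e-04 -1.e+00] w 87.6 F [-0.7 -0.1  0.7]
 tool move [ -1.1  -3.8 169.4] rz 0.0008
```

```bash
python3 -m jog '[[-1.1,-3.8,40,0,0,0],[0,0,40,0,0,0],[0,0,40,0,0,0],[0,0,30,0,0,0],[0,0,19.4,0,0,0]]'
python3 -m jog '[[0,0,0,0,0,0],[0,0,0,0,0,0]]' 
python3 -m jog '[[0,0,0,0,0,0],[0,0,0,0,0,0],[0,0,0,0,0,0],[0,0,0,0,0,0],[0,0,0,0,0,0]]' 40
python3 -m jog '[[0,0,0,0,0,0],[0,0,0,0,0,0],[0,0,0,0,0,0],[0,0,0,0,0,0]]'
python3 - <<'E'
from h import *
plan([485.5,-391,26],21.4)
d=eyes.get_image("side"); cv2.imwrite("pics/grip.png",cv2.resize(d["img"][280:480,220:440],None,fx=2.7,fy=2.7)[:,:,::-1])
E
```

```text
t: 4.43
ee_pos: [484.2, -389.7, 22.9]
orientation: [-1.767, -2.592, -0.001]
ft_force: [-0.9, -0.1, 1.0]
width: 88.0
grasp_force: 0.0
t: 4.6
ee_pos: [485.4, -390.7, 25.7]
orientation: [-1.766, -2.596, -0.0]
ft_force: [-0.3, -0.4, 0.7]
width: 88.0
grasp_force: 0.0
t: 5.02
ee_pos: [486.3, -391.9, 27.4]
orientation: [1.764, 2.598, -0.0]
ft_force: [-0.1, -0.5, 0.0]
width: 57.9
grasp_force: 0.0
t: 5.35
ee_pos: [486.1, -391.8, 26.9]
orientation: [1.764, 2.599, -0.0]
ft_force: [-0.8, 1.0, 5.1]
width: 48.6
grasp_force: 30.0
t 5.35 pos [ 486.1 -391.8   26.9] yang 21.65 zaxis [ 5.e-04 -5.e-04 -1.e+00] w 48.6 F [-0.8  1.   5.1]
 tool move [ 1.  -0.2  0.9] rz 0.0044
```

View pics/grip.png

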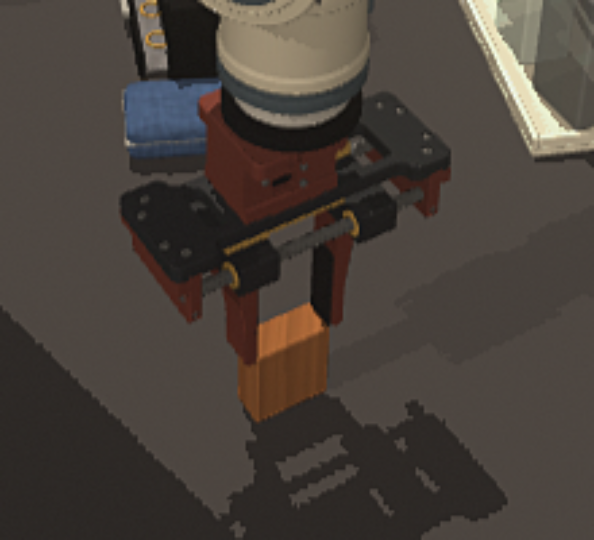

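The side crop shows the block at (285,360) held squarely between the fingers. I'll lift it, turn it to the lid's yaw, and carry it to behind the last chip.

```bash
python3 -m jog '[[0,0,-20,0,0,0],[0,0,-40,0,0,0],[0,0,-40,0,0,0],[0,0,-30,0,0,0],[0,0,0,0,0,0.121]]'
python3 -m jog '[[0,0,0,0,0,0.121],[0,0,0,0,0,0.121],[0,0,0,0,0,0],[0,0,0,0,0,0]]'
python3 - <<'E'
from h import *
plan([481.5,-82,157],0.85)
E
```

```text
t: 5.82
ee_pos: [488.9, -394.1, 163.0]
orientation: [1.911, 2.48, -0.001]
ft_force: [1.5, -0.7, -0.6]
width: 48.6
grasp_force: 30.0
t: 6.15
ee_pos: [485.5, -391.3, 156.0]
orientation: [-2.2, -2.241, 0.0]
ft_force: [0.5, -0.0, -0.9]
width: 48.3
grasp_force: 30.0
t 6.15 pos [ 485.5 -391.3  156. ] yang 1.07 zaxis [-6.e-04  5.e-04 -1.e+00] w 48.3 F [ 0.5 -0.  -0.9]
 tool move [309.3   1.7  -0.9] rz 0.0038
```

```bash
python3 -m jog '[[38,0,0,0,0,0.003],[38,0,0,0,0,0],[38,0,0,0,0,0],[38,0,0,0,0,0],[38,0,0,0,0,0]]' >/dev/null
python3 -m jog '[[38,0,0,0,0,0],[38,0,0,0,0,0],[27,0,0,0,0,0],[16,1.7,0,0,0,0],[0,0,0,0,0,0]]'
python3 -m jog '[[0,0,15,0,0,0],[0,0,8,0,0,0],[0,0,0,0,0,0],[0,0,0,0,0,0],[0,0,0,0,0,0]]'
python3 - <<'E'
from h import *
plan([481.5,-82,110],0.85)
for n in("top","side"):
    d=eyes.get_image(n); W=cloud(d); x,y,z=np.moveaxis(W,-1,0); H,S,V=cv2.split(cv2.cvtColor(d["img"],cv2.COLOR_RGB2HSV))
    m=(z>72)&(z<95)&(y>-110)&(y<130)&(x<620)&(x>400)
    if n=="top": m&=(y>-40)
    P=W[m]; print(n,[np.round([np.degrees(q[0]),q[1]],2) for q in (edgefit(P,0,15,0),edgefit(P,0,15,1))])
    b=(H>5)&(H<20)&(S>120)&(y<0)&(y>-140)&(z>100)&(x>420)&(x<540)
    P=W[b]
    if len(P)>20: print("block",n,len(P),np.round(np.percentile(P,[2,50,98],axis=0),1).tolist())
    if n=="side": cv2.imwrite("pics/over.png",cv2.resize(d["img"][150:350,180:400],None,fx=3,fy=3,interpolation=2)[:,:,::-1])
E
```

```text
t: 6.98
ee_pos: [483.4, -79.8, 156.1]
orientation: [-2.2, -2.242, 0.0]
ft_force: [-0.0, 0.1, -0.7]
width: 48.7
grasp_force: 30.0
t: 7.4
ee_pos: [483.8, -83.2, 133.5]
orientation: [-2.208, -2.234, 0.0]
ft_force: [-0.5, 0.0, -1.0]
width: 48.5
grasp_force: 30.0
t 7.4 pos [483.8 -83.2 133.5] yang 0.68 zaxis [-2.e-04 -0.e+00 -1.e+00] w 48.5 F [-0.5  0.  -1. ]
 tool move [ 1.2 -2.3 23.5] rz -0.0030
top [array([ -0.87, 448.61]), array([ -1.27, 512.05])]
side [array([ -0.85, 446.84]), array([ -1.57, 487.03])]
block side 1575 [[439.7, -115.9, 112.3], [476.3, -95.1, 185.4], [519.2, -67.7, 331.1]]
```

View pics/over.png

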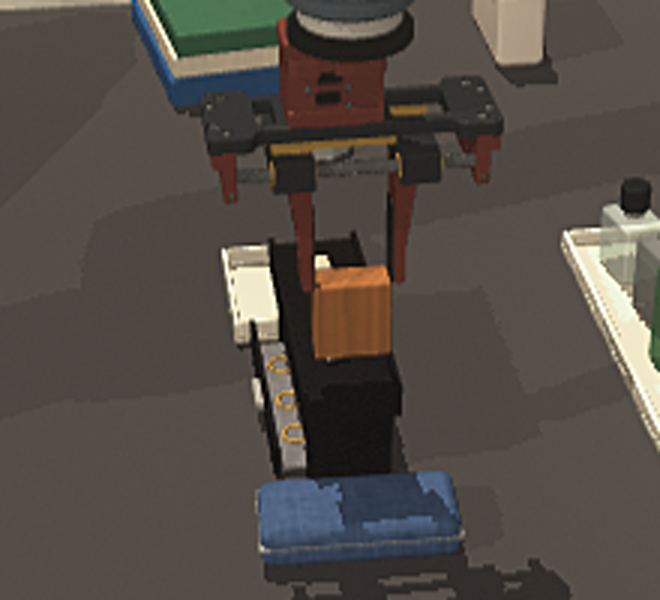

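The side crop shows the block at (350,312) hovering over the near end of the lid, with the chips beyond it. I'll check the lateral centring by colour.

```bash
python3 -m jog '[[1,-2.3,0,0,0,-0.003],[0,0,0,0,0,0],[0,0,0,0,0,0]]' >/dev/null
python3 - <<'E'
from h import *
plan([481.5,-82,110],0.85)
for n in("side","top"):
    d=eyes.get_image(n); W=cloud(d); x,y,z=np.moveaxis(W,-1,0); H,S,V=cv2.split(cv2.cvtColor(d["img"],cv2.COLOR_RGB2HSV))
    b=(H>=8)&(H<20)&(S>110)&(V>90)&(y<-60)&(y>-120)&(z>100)&(z<140)&(x>430)&(x<530)
    f=b&(z<128)
    print(n,"block face",f.sum(),rect(W[f]) if f.sum()>9 else "", np.round(np.percentile(W[f],[1,50,99],axis=0),1).tolist() if f.sum()>9 else "")
    e=(V<70)&(z>64)&(z<78)&(y<-90)&(y>-112)&(x>430)&(x<530)   # lid end face
    print(n,"lid end",e.sum(),np.round(np.percentile(W[e],[1,50,99],axis=0),1).tolist() if e.sum()>9 else "")
E
```

```text
t 7.75 pos [481.3 -81.6 133.6] yang 0.86 zaxis [ 3.e-04 -1.e-04 -1.e+00] w 48.5 F [-0.5 -0.3 -1.3]
 tool move [-0.4  0.2 23.6] rz 0.0002
side block face 205 (array([479.4, -92.1]), array([12.8, 49.2]), 85.3) [[455.2, -97.0, 108.8], [478.3, -92.5, 118.4], [503.9, -87.7, 127.3]]
side lid end 191 [[448.4, -104.5, 64.0], [481.2, -100.5, 71.0], [513.1, -94.6, 77.9]]
top block face 0  
top lid end 0
```

```bash
python3 -m jog '[[0,0.8,8,0,0,0],[0,0,8,0,0,0],[0,0,5,0,0,0],[0,0,2,0,0,0],[0,0,0,0,0,0]]'
python3 -m jog '[[0,0,1,0,0,0],[0,0,1,0,0,0],[0,0,0,0,0,0],[0,0,0,0,0,0]]'
python3 - <<'E'
from h import *
plan([482.2,-82,109],0.85)
d=eyes.get_image("side"); W=cloud(d); x,y,z=np.moveaxis(W,-1,0); H,S,V=cv2.split(cv2.cvtColor(d["img"],cv2.COLOR_RGB2HSV))
b=(H>=8)&(H<20)&(S>110)&(V>90)&(y<-60)&(y>-120)&(z>75)&(z<105)&(x>430)&(x<530)
print(np.round(np.percentile(W[b],[0.5,50,99.5],axis=0),1).tolist())
cv2.imwrite("pics/down.png",cv2.resize(d["img"][200:320,250:350],None,fx=5,fy=5,interpolation=2)[:,:,::-1])
E
```

```text
t: 8.27
ee_pos: [481.5, -81.4, 109.3]
orientation: [-2.203, -2.237, 0.002]
ft_force: [0.2, 0.3, -0.3]
width: 48.7
grasp_force: 30.0
t: 8.6
ee_pos: [482.3, -81.6, 108.5]
orientation: [2.204, 2.238, 0.0]
ft_force: [0.5, -0.0, -0.6]
width: 48.7
grasp_force: 30.0
t 8.6 pos [482.3 -81.6 108.5] yang 0.86 zaxis [ 3.e-04 -1.e-04 -1.e+00] w 48.7 F [ 0.5 -0.  -0.6]
 tool move [-0.4 -0.1 -0.5] rz 0.0002
[[456.0, -96.5, 83.1], [480.0, -92.1, 95.0], [504.0, -77.4, 104.9]]
```

View pics/down.png

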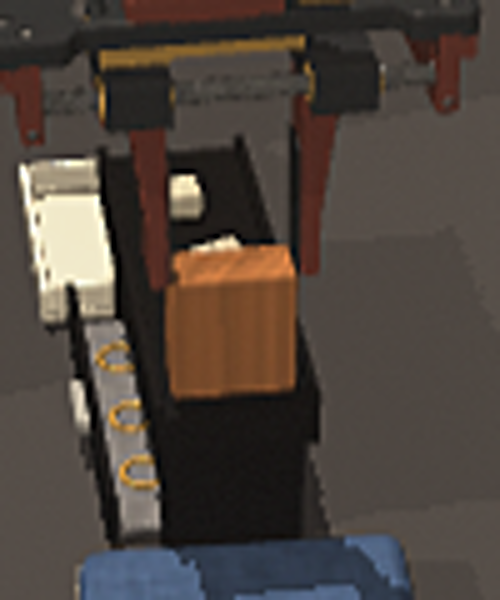

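The crop shows the block standing inside the rims at (232,330), just clear of the lid and with no contact force. I'll sweep slowly towards the dish.

```bash
python3 -m jog '[[3,0,0,0,0,0],[5,0,0,0,0,0],[7,0,0,0,0,0],[8,0,0,0,0,0],[8,0,0,0,0,0]]'
python3 -m jog '[[8,0,0,0,0,0],[8,0,0,0,0,0],[8,0,0,0,0,0],[8,0,0,0,0,0],[8,0,0,0,0,0]]'
python3 -m jog '[[8,0,0,0,0,0],[8,0,0,0,0,0],[8,0,0,0,0,0],[8,0,0,0,0,0],[8,0,0,0,0,0]]'
python3 -m jog '[[6,0,0,0,0,0],[6,0,0,0,0,0],[6,0,0,0,0,0],[6,0,0,0,0,0],[0,0,0,0,0,0]]'
python3 - <<'E'
from h import *
plan([480,92,108.5],0.85)
d=eyes.get_image("side"); 
a=cv2.resize(d["img"][190:320,235:345],None,fx=4.5,fy=4.5,interpolation=2); d=eyes.get_image("top"); b=cv2.resize(d["img"][240:310,230:300],(585,585),interpolation=2)[:,:300]
cv2.imwrite("pics/sweep.png",np.hstack([a,b])[:,:,::-1])
E
```

```text
t: 9.07
ee_pos: [481.6, -49.6, 108.4]
orientation: [-2.205, -2.238, -0.0]
ft_force: [0.5, -0.3, 0.0]
width: 49.0
grasp_force: 30.0
t: 9.48
ee_pos: [481.1, -9.7, 108.4]
orientation: [2.204, 2.238, 0.0]
ft_force: [-0.9, -0.8, -1.1]
width: 48.8
grasp_force: 30.0
t: 9.9
ee_pos: [480.5, 30.2, 108.4]
orientation: [2.205, 2.238, -0.0]
ft_force: [0.2, -0.3, -0.6]
width: 48.5
grasp_force: 30.0
t: 10.32
ee_pos: [480.2, 54.3, 108.4]
orientation: [-2.204, -2.239, -0.0]
ft_force: [-0.9, 0.1, -0.9]
width: 48.3
grasp_force: 30.0
t 10.32 pos [480.2  54.3 108.4] yang 0.89 zaxis [ 1.e-04  2.e-04 -1.e+00] w 48.3 F [-0.9  0.1 -0.9]
 tool move [37.7  0.4 -0.1] rz 0.0007
```

View pics/sweep.png

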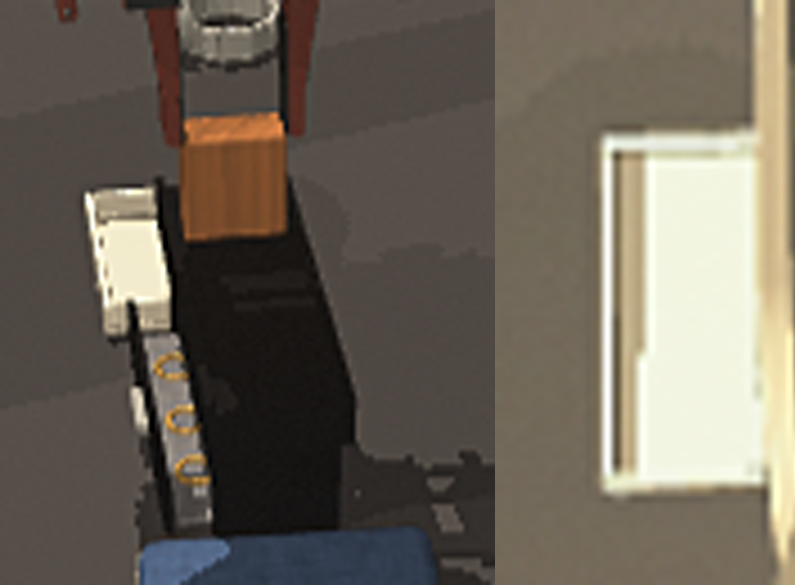

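The lid behind the block is clear, with the block at (232,180) in the left pane, and no chip has fallen into the dish yet. I'll push the last 40 mm.

```bash
python3 -m jog '[[5,0,0,0,0,0],[5,0,0,0,0,0],[5,0,0,0,0,0],[5,0,0,0,0,0],[5,0,0,0,0,0]]'
python3 -m jog '[[5,0,0,0,0,0],[5,0,0,0,0,0],[4,0,0,0,0,0],[2,0,0,0,0,0],[0,0,0,0,0,0]]'
python3 -m jog '[[0,0,0,0,0,0],[0,0,0,0,0,0],[-20,0,-30,0,0,0],[-35,0,-20,0,0,0],[-40,0,0,0,0,0]]'
python3 -m jog '[[-40,0,0,0,0,0],[-40,0,0,0,0,0],[-40,0,0,0,0,0],[0,0,0,0,0,0]]'
python3 - <<'E'
from h import *
plan([470,-290,158],0.85)
d=eyes.get_image("side"); 
a=cv2.resize(d["img"][190:320,235:345],None,fx=4.5,fy=4.5,interpolation=2); d=eyes.get_image("top"); b=cv2.resize(d["img"][240:310,230:300],(585,585),interpolation=2)[:,:300]
np.savez("pics/topB.npz",**d)
cv2.imwrite("pics/swept.png",np.hstack([a,b])[:,:,::-1])
E
```

```text
t: 10.83
ee_pos: [479.8, 78.9, 108.4]
orientation: [2.205, 2.238, 0.0]
ft_force: [0.5, -1.8, -0.3]
width: 48.6
grasp_force: 30.0
t: 11.25
ee_pos: [479.6, 94.9, 108.4]
orientation: [2.204, 2.239, 0.0]
ft_force: [-0.9, 0.7, -0.4]
width: 48.9
grasp_force: 30.0
t: 11.67
ee_pos: [483.5, -0.8, 161.8]
orientation: [2.199, 2.238, 0.007]
ft_force: [1.9, -0.3, -0.4]
width: 48.5
grasp_force: 30.0
t: 12.0
ee_pos: [483.2, -126.6, 158.8]
orientation: [2.208, 2.231, -0.0]
ft_force: [0.3, 0.2, -0.4]
width: 48.5
grasp_force: 30.0
t 12.0 pos [ 483.2 -126.6  158.8] yang 0.57 zaxis [ 0.0018 -0.0022 -1.    ] w 48.5 F [ 0.3  0.2 -0.4]
 tool move [-163.3  -14.8    1.2] rz -0.0048
```

View pics/swept.png

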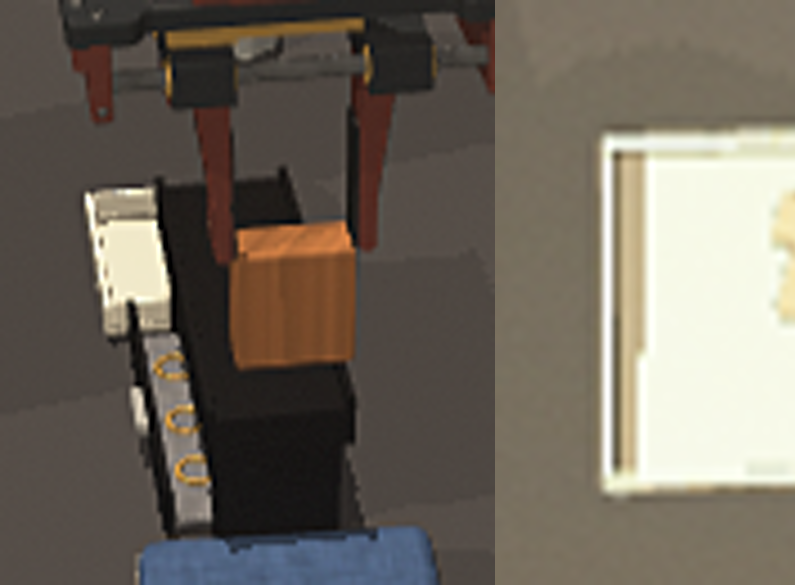

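The lid looks bare in the left pane. The right pane shows chips lying in the dish by the lid's end, around (785,255). I'll set the block down now.

```bash
python3 -m jog '[[-38,-4,0,0,0,0],[-38,-4,0,0,0,0],[-38,-4,0,0,0,0],[-33,-3,0,0,0,0],[-16,0,0,0,0,-0.003]]'
python3 -m jog '[[0,0,35,0,0,0],[0,0,35,0,0,0],[0,0,30,0,0,0],[0,0,14,0,0,0],[0,0,6,0,0,0]]'
python3 -m jog '[[0,0,4,0,0,0],[0,0,0,0,0,0],[0,0,0,0,0,0],[0,0,0,0,0,0]]'
python3 - <<'E'
from h import *
plan([470,-290,27],0.85)
d=eyes.get_image("top"); W=cloud(d); x,y,z=np.moveaxis(W,-1,0); hsv=cv2.cvtColor(d["img"],cv2.COLOR_RGB2HSV)
H,S,V=cv2.split(hsv)
m=((z>84)&(z<110)&(V>140)&(y>-110)&(y<120)&(x>440)&(x<520)); print("bits on lid px",m.sum())
m=(z>70)&(z<105)&(y>-130)&(y<130)&(x<620)&(x>400); P=W[m]
print("lid",rect(P),[np.round([np.degrees(q[0]),q[1]],2) for q in (edgefit(P,0,20,0),edgefit(P,0,20,1))])
dish=(y>60)&(y<220)&(x>400)&(x<560)&(z>5)&(z<30)&(V>150)&(S<60); print("dish",rect(W[dish]))
cv2.imwrite("pics/dish.png",cv2.resize(d["img"][245:310,230:310],None,fx=8,fy=8,interpolation=2)[:,:,::-1])
E
```

```text
t: 12.52
ee_pos: [470.2, -285.7, 158.4]
orientation: [2.201, 2.241, -0.0]
ft_force: [0.4, -0.4, -0.2]
width: 48.8
grasp_force: 30.0
t: 12.93
ee_pos: [468.8, -281.3, 35.7]
orientation: [-2.196, -2.239, 0.001]
ft_force: [-0.9, -0.1, -1.5]
width: 48.7
grasp_force: 30.0
t: 13.27
ee_pos: [471.2, -284.1, 35.7]
orientation: [2.199, 2.24, 0.001]
ft_force: [-0.0, 0.2, -1.8]
width: 48.7
grasp_force: 30.0
t 13.27 pos [ 471.2 -284.1   35.7] yang 1.06 zaxis [ 0.0019 -0.0012 -1.    ] w 48.7 F [-0.   0.2 -1.8]
 tool move [-5.9 -1.4  8.7] rz 0.0036
bits on lid px 1
lid (array([480.9,  -1. ]), array([ 67.4, 200.4]), 0.7) [array([ -0.96, 448.55]), array([ -0.8 , 511.87])]
dish (array([474.7, 130. ]), array([113.8, 137.6]), 1.5)
```

View pics/dish.png

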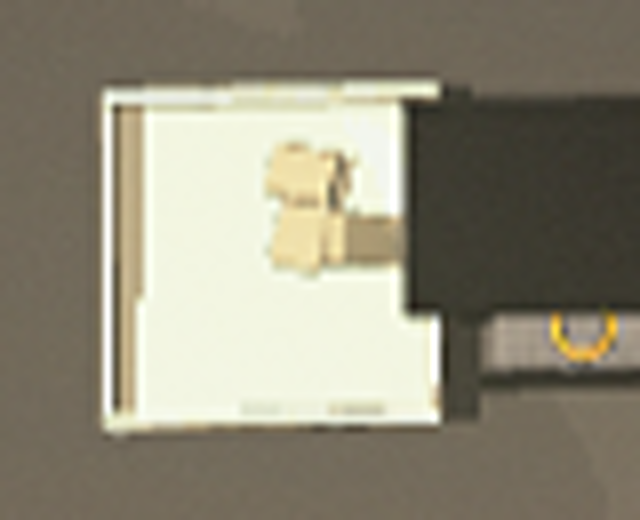

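The crop shows chips in the dish at (305,175) and (305,238). I can't tell whether one of these is a stack hiding the third, so I'll check the heights in the dish while lowering the block the rest of the way.

```bash
python3 -m jog '[[0,0,4,0,0,0],[0,0,2,0,0,0],[0,0,1,0,0,0],[0,0,0.5,0,0,0],[0,0,0,0,0,0]]'
python3 -m jog '[[0,0,0,0,0,0],[0,0,0,0,0,0],[0,0,0,0,0,0]]'
python3 - <<'E'
from h import *
plan([470,-290,27],0.85)
for n in("side","top"):
    d=eyes.get_image(n); W=cloud(d); x,y,z=np.moveaxis(W,-1,0); hsv=cv2.cvtColor(d["img"],cv2.COLOR_RGB2HSV); H,S,V=cv2.split(hsv)
    # height grid over the dish, 6 mm cells
    print(n,"heights, rows x 530..430, cols y 194..86")
    for xa in range(530,430,-6):
        r=[]
        for ya in range(194,84,-6):
            c=z[(x<=xa)&(x>xa-6)&(y<=ya)&(y>ya-6)]; r.append("%3d"%np.median(c) if len(c) else "  .")
        print(xa," ".join(r))
    b=(H>=8)&(H<20)&(S>110)&(V>90)&(y<-240)&(y>-330)&(x>430)&(x<530)&(z<100)
    if b.sum()>9: print("block z",np.round(np.percentile(W[b],[0.5,99.5],axis=0),1).tolist())
E
```

```text
t: 13.73
ee_pos: [470.1, -283.8, 26.9]
orientation: [-2.201, -2.241, 0.0]
ft_force: [-0.9, 0.8, 1.0]
width: 48.4
grasp_force: 30.0
t: 13.98
ee_pos: [470.1, -283.8, 26.9]
orientation: [-2.201, -2.241, 0.0]
ft_force: [-0.7, 0.3, 2.1]
width: 48.6
grasp_force: 30.0
t 13.98 pos [ 470.1 -283.8   26.9] yang 1.03 zaxis [-2.e-04  1.e-04 -1.e+00] w 48.6 F [-0.7  0.3  2.1]
 tool move [-6.2 -0.2 -0.1] rz 0.0031
side heights, rows x 530..430, cols y 194..86
530   .   .   .   .   .   .   .   .   .   .   .   .   .   .   .   .   .   .   .
524   .   .   .   .   .   .   .   .   .   .   .   .   .   .   .   .   .   .   .
518   .   .   .   .   .   .   .   .   .   .   .   .   .   .   .   .   .   .   .
512   .   .   .   .   .   .   .   .   .   .   .   .   .   .   .   .   .   .   .
506   .   .   .   .   .   .   .   .   .   .   .   .   .   .   .   .   .   .   .
500   .   .   .   .   .   .   .   .   .   .   .   .   .   .   .   .   .   .   .
494   .   .   .   .   .   .   .   .   .   .   .   .   .   .   .   .   .   .   .
488   .   .   .   .   .   .   .   .   .   .   .   .   .   .   .   .   .   .   .
482   .   .
[... 1467 characters left out ...]
   3   0   4   6  16  18  16  23  26  22  15   5  78  82  79
476   5   5   5   4   6   2   4   3  17  16  16  23  26  22  13   1  80  80  81
470   8   5   5   5   4   5   6   5  10   6   7  12  11   6   5   1  76  79  78
464   5   3   3   3   5   6   3   6   2   5   7   4   6   6   5   2  81  80  80
458   5   4   5   2   4   0   2   2   2   3   3   1   5   5   8   2  80  84  79
452   5   2   3   1   4   4   3   6   4   3   5   5   4   4   6   2  74  47  42
446   6   3   5   5   7   4   4   5   2   4   2   3   7   2   4   0   7   5   0
440   6   6   6   3   5   5   3   5   4   3   4   3   5   5   7   5   5   2  -1
434   6   4   5   4   3   2   4   7   5   5   6   6   4   5   3   3   4   2   1
```

Height grid: two chips lie flat in the dish (tops at 16–17 mm) and the third stands on end (top at 26 mm, x 474–490, y 115–128). All three are in the dish and the lid is bare. I'll release the block, rise, and go over the lid.

```bash
python3 -m jog '[[0,0,0,0,0,0],[0,0,0,0,0,0],[0,0,0,0,0,0],[0,0,0,0,0,0],[0,0,0,0,0,0]]' 88
python3 -m jog '[[0,0,0,0,0,0],[0,0,-15,0,0,0],[0,0,-35,0,0,0],[0,0,-40,0,0,0],[0,0,-40,0,0,0]]'
python3 -m jog '[[40,0,0,0,0,0],[40,0,0,0,0,0],[40,0,0,0,0,0],[40,0,0,0,0,0],[40,0,0,0,0,0]]' >/dev/null
python3 -m jog '[[40,0,0,0,0,0],[30,0,0,0,0,0],[13,0,0,0,0,0],[0,0,0,0,0,0],[0,0,0,0,0,0]]' >/dev/null
python3 - <<'E'
from h import *
plan([480.9,-1.2,57],0.87)
for n in("side","top"):
    d=eyes.get_image(n); W=cloud(d); x,y,z=np.moveaxis(W,-1,0); H,S,V=cv2.split(cv2.cvtColor(d["img"],cv2.COLOR_RGB2HSV))
    b=(H>=8)&(H<20)&(S>110)&(V>90)&(y<-230)&(y>-340)&(x>430)&(x<530)&(z<100)
    print(n,"block",rect(W[b&(z>48)]),np.round(np.percentile(W[b],[0.5,99.5],axis=0),1).tolist())
E
```

```text
t: 14.5
ee_pos: [470.3, -283.8, 26.8]
orientation: [2.201, 2.241, 0.0]
ft_force: [-0.3, 0.7, 0.4]
width: 78.7
grasp_force: 0.0
t: 14.92
ee_pos: [469.5, -283.3, 157.7]
orientation: [-2.2, -2.24, 0.001]
ft_force: [0.8, -1.0, -0.0]
width: 87.7
grasp_force: 0.0
t 15.75 pos [ 4.651e+02 -4.000e-01  1.570e+02] yang 1.15 zaxis [ 2.e-04 -2.e-04 -1.e+00] w 87.6 F [-0.3  0.4 -0.4]
 tool move [ -1.1  15.7 100. ] rz 0.0050
side block (array([ 468.2, -283.4]), array([49.3, 28.3]), 0.7) [[443.8, -297.8, 2.4], [493.0, -271.8, 58.8]]
top block (array([ 469.4, -282.4]), array([24.5, 49.7]), 89.8) [[445.0, -302.7, -2.3], [504.7, -270.8, 62.9]]
```

The block stands upright and clear at (470,-284). Both cameras put the lid's centre at x≈480.9 in the robot's frame, so I'll straddle it there.

```bash
python3 -m jog '[[-1.1,15.7,0,0,0,0.005],[0,0,30,0,0,0],[0,0,15,0,0,0],[0,0,0,0,0,0],[0,0,0,0,0,0]]'
python3 -c "
from h import *
plan([480.9,-1.2,57],0.87)"
```

```text
t: 16.27
ee_pos: [480.2, -2.7, 111.4]
orientation: [-2.208, -2.233, 0.002]
ft_force: [0.2, -0.4, 1.2]
width: 87.5
grasp_force: 0.0
t 16.27 pos [480.2  -2.7 111.4] yang 0.64 zaxis [-0.0022 -0.     -1.    ] w 87.5 F [ 0.2 -0.4  1.2]
 tool move [ 1.5  0.8 54.4] rz -0.0040
```

```bash
python3 -m jog '[[1.4,0.5,20,0,0,0],[0,0,18,0,0,0],[0,0,11,0,0,0],[0,0,5,0,0,0],[0,0,0,0,0,0]]'
python3 -m jog '[[0,0,0,0,0,0],[0,0,0,0,0,0],[0,0,0,0,0,0]]'
python3 -c "
from h import *
plan([480.9,-1.2,57],0.87)"
```

```text
t: 16.68
ee_pos: [481.4, -0.7, 57.9]
orientation: [-2.208, -2.235, 0.0]
ft_force: [0.0, -0.2, 0.3]
width: 87.7
grasp_force: 0.0
t: 16.93
ee_pos: [482.1, -0.3, 58.9]
orientation: [2.206, 2.235, 0.002]
ft_force: [0.4, 0.0, 0.8]
width: 87.9
grasp_force: 0.0
t 16.93 pos [ 4.821e+02 -3.000e-01  5.890e+01] yang 0.74 zaxis [ 1.8e-03 -1.0e-04 -1.0e+00] w 87.9 F [0.4 0.  0.8]
 tool move [-0.8 -1.2  1.9] rz -0.0023
```

```bash
python3 -m jog '[[-0.8,-1.0,1,0,0,0],[0,0,0,0,0,0],[0,0,0,0,0,0],[0,0,0,0,0,0],[0,0,0,0,0,0]]' 72
python3 -m jog '[[0,0,0,0,0,0],[0,0,0,0,0,0],[0,0,0,0,0,0],[0,0,0,0,0,0],[0,0,0,0,0,0]]' 60
python3 -m jog '[[0,0,0,0,0,0],[0,0,0,0,0,0],[0,0,0,0,0,0]]'
python3 -c "
from h import *
plan([480.9,-1.2,57],0.87)"
```

```text
t: 17.35
ee_pos: [480.4, -1.0, 56.9]
orientation: [2.207, 2.236, 0.0]
ft_force: [-0.0, 0.8, -0.2]
width: 71.8
grasp_force: 0.0
t: 17.77
ee_pos: [480.4, -1.0, 56.9]
orientation: [2.207, 2.236, 0.0]
ft_force: [-0.1, -0.9, -0.4]
width: 65.1
grasp_force: 30.0
t: 18.02
ee_pos: [480.4, -1.0, 56.9]
orientation: [2.207, 2.236, 0.0]
ft_force: [0.6, -0.5, 0.2]
width: 64.9
grasp_force: 30.0
t 18.02 pos [480.4  -1.   56.9] yang 0.75 zaxis [ 1.e-04  0.e+00 -1.e+00] w 64.9 F [ 0.6 -0.5  0.2]
 tool move [-0.2  0.5 -0.1] rz -0.0022
```

Gripped at 65 mm with no side force. Now I'll lift straight up 100 mm, starting gently.

```bash
python3 -m jog '[[0,0,-3,0,0,0],[0,0,-4,0,0,0],[0,0,-6,0,0,0],[0,0,-9,0,0,0],[0,0,-12,0,0,0]]'
python3 -m jog '[[0,0,-12,0,0,0],[0,0,-12,0,0,0],[0,0,-12,0,0,0],[0,0,-11,0,0,0],[0,0,-9,0,0,0]]'
python3 -m jog '[[0,0,-6,0,0,0],[0,0,-3,0,0,0],[0,0,-1,0,0,0],[0,0,0,0,0,0],[0,0,0,0,0,0]]'
python3 -m jog '[[0,0,0,0,0,0],[0,0,0,0,0,0],[0,0,0,0,0,0],[0,0,0,0,0,0],[0,0,0,0,0,0]]'
python3 - <<'E'
from h import *
plan([480.4,-1,157],0.87)
o=status.get_obs(); print(np.abs(o["qvel"]).max())
for n in("side","top"):
    d=eyes.get_image(n); W=cloud(d); x,y,z=np.moveaxis(W,-1,0); H,S,V=cv2.split(cv2.cvtColor(d["img"],cv2.COLOR_RGB2HSV))
    for s in((-100,-60),(40,95)):
        m=(V<80)&(S<90)&(z>165)&(z<192)&(y>s[0])&(y<s[1])&(x>445)&(x<515); print(n,s,m.sum(),np.round(np.median(W[m],0),1) if m.sum() else "")
    if n=="side": a=cv2.resize(d["img"][120:360,200:460],None,fx=1.5,fy=1.5,interpolation=2)
    else: a=np.hstack([a,cv2.resize(d["img"][150:310,220:400],(405,360),interpolation=2)])
cv2.imwrite("pics/final.png",a[:,:,::-1])
E
```

```text
t: 18.43
ee_pos: [479.8, -1.0, 91.4]
orientation: [-2.206, -2.235, 0.001]
ft_force: [-0.0, 0.3, -1.1]
width: 65.0
grasp_force: 30.0
t: 18.85
ee_pos: [480.6, -1.1, 148.5]
orientation: [2.206, 2.235, 0.001]
ft_force: [0.1, -0.8, -2.7]
width: 65.5
grasp_force: 30.0
t: 19.27
ee_pos: [480.0, -1.0, 156.5]
orientation: [-2.206, -2.235, 0.001]
ft_force: [0.6, 0.1, -1.4]
width: 65.2
grasp_force: 30.0
t: 19.68
ee_pos: [480.3, -1.0, 156.7]
orientation: [-2.207, -2.236, 0.0]
ft_force: [-0.4, 0.5, -2.5]
width: 65.0
grasp_force: 30.0
t 19.68 pos [480.3  -1.  156.7] yang 0.75 zaxis [-3.e-04 -0.e+00 -1.e+00] w 65.0 F [-0.4  0.5 -2.5]
 tool move [ 0.   0.1 -0.3] rz -0.0022
0.004176590180621803
side (-100, -60) 486 [481.1 -84.6 180.7]
side (40, 95) 334 [482.9  66.1 181.4]
top (-100, -60) 55 [485.8 -97.7 181.9]
top (40, 95) 8 [492.4  81.2 182.4]
```

View pics/final.png

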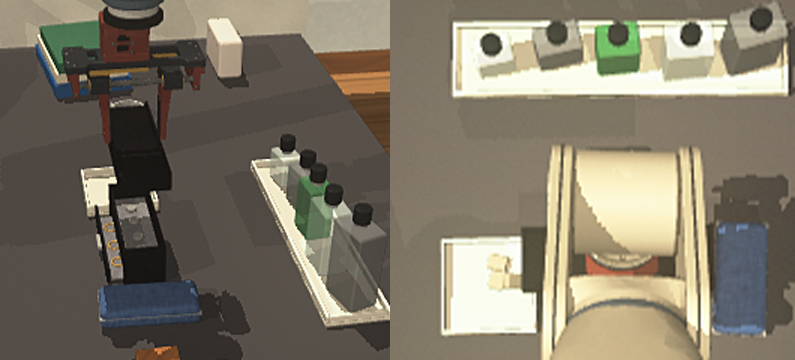

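The final picture shows the lid (140,145) level above the open box (135,235). The slab top is about 181 mm high at both ends. The chips are in the dish (500,270), and the dish, bottles and case look unmoved. I'm handing in.

```bash
python3 -c "
from workcell import ticket
print(ticket.close_job())"
```

```text
the job is handed in; nothing more can be done
None
```

The job is handed in: all three bits are in the dish, the block stands upright on the dresser, and the lid is held level about 10 cm above the open box; the dish, bottles and glasses case look unmoved, and the arm stayed well clear of the watch, though I didn't check it again at the end.

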